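# Seat a circuit carrier in a soldering fixture

### The job

Push the large carrier with the circuit panel along the fixture plate until it lies flat against the end stop at the far end. Then push the sliding jaw from behind until it has driven the carrier fully home against the side fence and stands against the carrier, so that the carrier is left squared up in the corner of stop and fence. Only push: do not lift or tip the carrier, and leave the other things on the plate and bench where they are.

Things in the scene. Friction and masses are not known exactly. Their poses are not given: they have to be found in the camera images.
- fixture: fixed work-holding fixture: aluminium plate 300 mm (its x) by 370 mm (its y), 12 mm thick, carrying a steel end stop, a steel side fence and a sliding jaw. Its place and yaw vary. Origin on the bench surface, z up; the plate spans x -150..+150, y -205..+165 mm, its top is at z = +12 mm. x points to the end stop (far end), y to the side fence (left, seen from the robot).
- stop_face (a point): END STOP: steel bar along the fixture's y at the far end. This point is the foot of its flat face, mid length, at fixture x +120, y +45 mm, z at the plate's top. The face is 220 mm long, 26 mm high; two black clamp knobs on top reach 58 mm above the plate. Axes as the fixture's.
- fence_face (a point): SIDE FENCE: steel bar along the fixture's x on the left. This point is the foot of its flat face, mid length, at fixture x +42.5, y +120 mm, z at the plate's top. The face is 155 mm long, 26 mm high; one black clamp knob on top reaches 58 mm above the plate. Axes as the fixture's.
- carrier: black block 100 mm (its x) by 130 mm (its y), 18 mm thick, green circuit panel on top (22 mm over all), about 0.35 kg, loose on the plate. Origin: centre of its underside. Starts within 0.2 rad of the fixture's axes. Home against stop and fence its origin is at x +70, y +55 mm in the fixture's frame. Slides with a few newtons; if skewed at the stop, push its lagging side.
- jaw (a joint): steel block 70 mm (fixture x, centred on x +70 mm) by 40 mm (y), top 34 mm above the plate, on a guide right of the carrier. Value in m, 0 to 0.10, grows as it moves along fixture +y to the fence; front face at y = -90 mm + value, back face at -130 mm + value. Slides with about 3 N, stays where left. Meets the carrier seated on the fence at 0.080.
- jaw_back (a point): centre of the jaw's flat back face (away from the fence), 18 mm above the plate; moves with the jaw. Axes as the fixture's.
- spare: small empty black carrier, 70 x 55 x 18 mm, no board in it, on the bench left of the fixture; origin at the centre of its underside. A bystander.
- flux: small white bottle, 32 mm across, 55 mm tall, standing on the plate's near right part; origin at the centre of its underside. A bystander.
- jar: small amber jar with steel lid, 40 mm across, 45 mm tall, standing on the plate's near left corner; origin at the centre of its underside. A bystander.
- spool: reel of solder wire, 60 mm across, 40 mm tall, on the bench left of the fixture; origin at the centre of its underside. A bystander.
- driver: screwdriver, about 190 mm long, lying on the bench right of the fixture; origin near the middle of its length, on its underside. A bystander.
- brush: flat brush lying on the bench right of the screwdriver; origin near the middle of its length, on its underside. A bystander.
- tin: open aluminium tray, 90 x 70 x 30 mm, on the bench left of the fixture; origin at the centre of its underside. A bystander.
Not all that is in view belongs to the job. Leave any pink or purple look-alike of the carrier alone.

How it is judged:
By the outcome, as a careful person would: the job done as asked, in the order asked, and still so for the second after the job is handed in, with the robot touching nothing.
It also fails if it takes over 64 s, if anything falls off the work surface, if the arm or the gripper's body presses on something with over 40 N, if the wrist force passes 120 N, or if a joint passes its speed limit or range.

### The arm

A 7-joint arm with a two-finger parallel gripper is mounted at the origin on the work surface. World frame = base frame: x ahead of the robot, y to its left, z up, the work surface at z = 0. Lengths are in mm, angles in rad, forces in N, time in s.
With the tool pointing down it reaches from about 425 to 1025 mm from the base axis. Payload 9.4 kg.
Tool frame: the origin (TCP) lies on the front face of the gripper's body, between the roots of the fingers; the fingertips stand 73 mm ahead of it and the grasp point (between the pads) lies 54 mm ahead of it; z points along the fingers, y is the line along which they close (so a half turn about z gives the same grasp; the last joint's range is limited). The gripper opens to 85 mm and grips with 20 to 120 N. Pads are 22 mm wide; open, the fingers measure 114 mm over their backs; the gripper's body (76 mm by 85 mm) begins 54 mm behind the grasp point. The pads swing forward as they close: fully open they stand 13 mm farther back than shut.
Start: joints at [-1.207, 0.599, -0.003, 1.599, 0.002, 0.943, -0.08], TCP at [309.332, 655.697, 303.875] pointing down, gripper open.
Joint ranges: [-2.57, 2.57], [-0.35, 1.97], [-1.29, 1.29], [0.11, 2.56], [-1.05, 4.19], [0.11, 1.86], [-2.63, 2.63]. Speed limits (rad/s): [2.22, 2.22, 3.01, 3.01, 3.14, 3.14, 3.14].

### API

Orientations are given as a 3x3 rotation matrix whose columns are the frame's x, y, z axes.
In Python, from station import ctrl gives the robot as it stands. Calls block until the motion is done:
- ctrl.move_pose(position, orientation): joint-space move of the TCP to a pose.
- ctrl.line_to(position, attitude=None, v=150): straight line of the TCP; attitude=None keeps the orientation; v is the mean speed in mm/s.
- ctrl.goto_joints(angles): joint-space move.
- ctrl.set_gripper(opening): finger opening in mm; the grip force is fixed at half the most; returns when the fingers have stopped.
- ctrl.wait(seconds).
- ctrl.solve_ik(position, orientation): joint angles nearest the present ones, or None.
- ctrl.get_state(): the state.
- ctrl.grab_frame(name): name is "scene" or "top" or "wrist"; returns a dict with "img" (400x640x3 uint8, blue, green, red), "range_z" (400x640 float32, mm along the optical axis (not along the pixel's ray), 0 where there is no reading), "fovy" (degrees; the focal length in pixels is half the picture's height over the tangent of half this angle, whatever the lens; pixels are square), "cx", "cy" (the principal point, pixels), "R" (3x3) and "t" (3): a world point X has camera coordinates R X + t. Camera axes: x right, y down, z forward; pixel columns grow to the right and rows downward; lengths in mm; the calibration is good to about 2 mm. The wrist camera is an equidistant fisheye: a pixel r from the principal point sees the ray r / f radians off the axis. A picture is of the moment at which its call begins.
A pose or a line that the arm cannot do raises ctrl.PlanningError and nothing moves.
- ctrl.close_job(): hands the job in; it is judged then, once.
Trained networks look in a picture, given as the dict that the camera call returned (one of the last four; its "shot" number tells which), for a name from the list of things; names that differ only in an ending like _2 or _b are one class to them, and where a whole thing is asked for, a point or a joint stands for the part that bears it (a point fixed in the world has none). Each returns a list of dicts, best first, with "p" (0 to 1); they miss things now and then, are a little off and sometimes report something else, mostly with a low value. They report only what shows in the picture. A call takes as long as a camera call. They do not tell look-alikes from the thing itself.
- ctrl.masks_of(picture, target): "pixels" (400x640 bool, what is visible of it) and "position" ([column, row] in pixels, amid what is visible of it).
The state is a dict: "clock": time; "joint_pos": joint angles; "joint_velocities": joint speeds; "joint_torque": joint torques, N m; "ee_pos": TCP position; "eef_rot": TCP orientation; "contact_force": force on the tool from outside, world axes, zero at the start; "moment": the same for the moment, N m; "width": finger opening in mm; "grip_force": force on a finger pad.
Only numpy, scipy, OpenCV 4.12 (cv2) and the standard library are available. Lean on these libraries where they do the work, as an engineer would, in place of code of your own. Each camera call takes 0.05 s, during which the arm holds its last target. There are 200 camera calls.

## Working session

There is one attempt and no reset: what is moved stays moved. The work goes in short steps, each a Python script; the robot and the scene stay as the last script left them, time stands still between calls to the robot, and variables do not carry over. Pictures are saved under pics/ and viewed, at most 10 in all, crops included, and the job is handed in when it is done.

```bash
mkdir -p pics; ls; python3 - <<'E'
from station import ctrl
import cv2
for n in("scene","top"):
    f=ctrl.grab_frame(n); cv2.imwrite(f"pics/{n}0.png",f["img"]); print(n,f["fovy"],f["cx"],f["cy"],f["R"],f["t"])
print(ctrl.get_state()["clock"])
E
```

```text
pics
scene 53.76255320587509 315.2090108080754 204.3447813640762 [[-0.27768246  0.96065994  0.00499406]
 [ 0.5271429   0.15671454 -0.83520113]
 [-0.8031269  -0.22928812 -0.54992194]] [  82.30831442 -238.60017944 1457.46798569]
top 43.112431371620005 316.76635469877584 207.13600924772743 [[-0.00820595 -0.9999619   0.00297764]
 [-0.98303112  0.00752124 -0.18328463]
 [ 0.18325525 -0.00443114 -0.98305538]] [  55.13041595  479.20800106 1543.75192845]
0.1
```

View pics/top0.png

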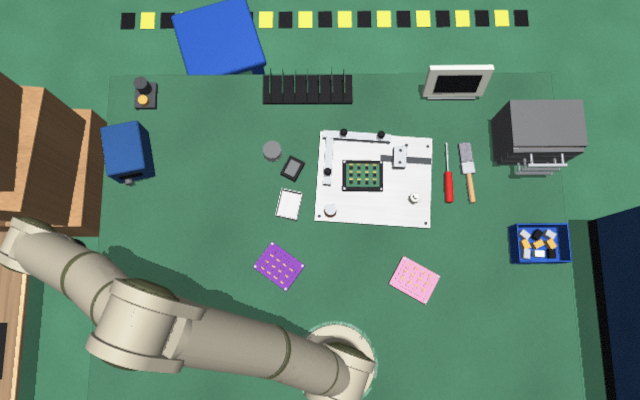

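View pics/scene0.png

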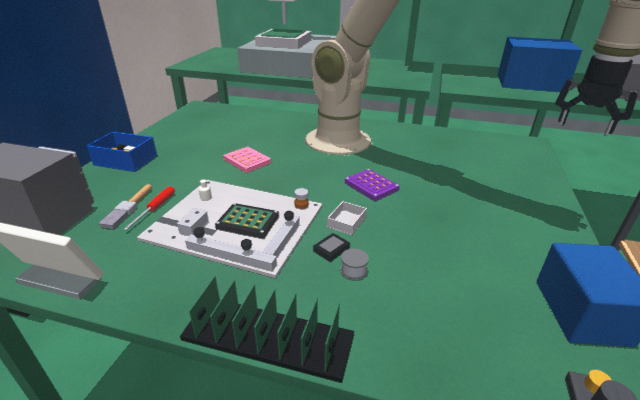

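The top picture shows the plate centred near (375,178) and the carrier with the green panel at (362,175). Possible confusions are the purple board (279,266), the pink board (415,280) and the spare (292,168). I choose (362,175), because it is black with a green panel and sits on the plate. The jaw is at (400,155), the flux bottle at (414,198) and the jar at (330,210).

```bash
cat > h.py <<'E'
from station import ctrl
import numpy as np, cv2
def foc(f): return 200/np.tan(np.radians(f["fovy"]/2))
def pts(f,m=None,fish=False):
    v,u=np.nonzero((f["range_z"]>0)&(True if m is None else m)); z=f["range_z"][v,u]; F=foc(f)
    a=np.stack([u-f["cx"],v-f["cy"]],1)/F
    if fish:
        r=np.linalg.norm(a,axis=1); k=np.where(r>1e-6,np.tan(r)/np.maximum(r,1e-9),1); a=a*k[:,None]
    P=np.column_stack([a*z[:,None],z])
    return (P-f["t"])@f["R"], u, v
def rect(P):
    c,s,a=cv2.minAreaRect(P[:,:2].astype(np.float32)); return c,s,a
def down(yaw):  # tool z down, tool y along direction yaw (world)
    y=np.array([np.cos(yaw),np.sin(yaw),0]); z=np.array([0,0,-1.]); return np.column_stack([np.cross(y,z),y,z])
E
python3 - <<'E'
from h import *
f=ctrl.grab_frame("top")
for n,lo,hi in(("fixture",8,16),("carrier",25,42),("jaw",38,55),("flux",20,75),("jar",20,62)):
    for d in ctrl.masks_of(f,n)[:3]:
        P,u,v=pts(f,d["pixels"]); Q=P[(P[:,2]>lo)&(P[:,2]<hi)]
        print(n,round(d["p"],2),np.round(d["position"]),len(P),np.round(np.percentile(P[:,2],[5,50,95]),1),len(Q) and rect(Q))
cv2.imwrite("pics/crop.png",cv2.resize(f["img"][120:240,300:450],None,fx=5,fy=5,interpolation=cv2.INTER_CUBIC))
E
```

```text
fixture 0.75 [382. 181.] 8999 [ 5.1 11.9 41.4] ((578.22509765625, -133.73533630371094), (369.9122314453125, 301.3563537597656), 85.65663146972656)
carrier 0.95 [414. 277.] 1344 [11.8 18.4 24.5] ((255.23025512695312, -245.29100036621094), (108.45848083496094, 96.71830749511719), 62.73222732543945)
carrier 0.89 [362. 177.] 1292 [21.3 29.9 36.4] ((583.6473388671875, -94.86125946044922), (129.65606689453125, 100.05296325683594), 89.12460327148438)
carrier 0.72 [277. 268.] 1303 [12.1 18.2 24.4] ((299.3835144042969, 168.23550415039062), (116.65473937988281, 81.7757568359375), 57.104469299316406)
jaw 0.76 [398. 158.] 312 [23.6 44.  50.7] ((642.088134765625, -213.56886291503906), (40.17518615722656, 72.955322265625), 86.52562713623047)
flux 0.57 [413. 199.] 88 [28.  46.7 68.7] ((507.8548889160156, -254.857177734375), (29.07058334350586, 26.1643009185791), 46.3259391784668)
flux 0.19 [382. 181.] 9037 [ 4.9 11.9 41.7] ((576.0142822265625, -136.33004760742188), (356.11065673828125, 296.4975280761719), 85.2098388671875)
```

View pics/crop.png

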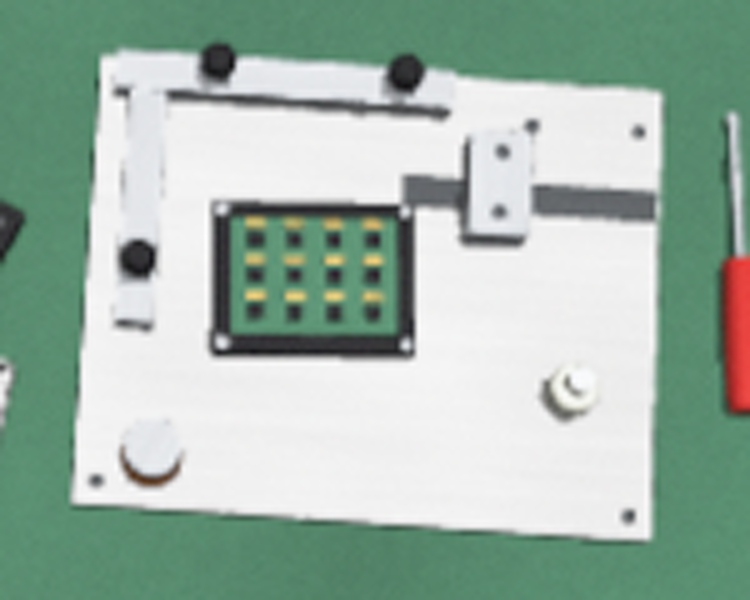

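The crop confirms it: black frame, green panel, on the plate, with stop and fence beyond and to the left. Measured sizes agree with the description: plate 370×301, carrier 130×100, jaw 40×73 at fixture x≈70. Fixture yaw is about −0.0758 and its origin about (579.7, −113.8). The carrier is at fixture (2.5, 19) and the jaw at about 0.015.

I'll use the open fingers as a wide pusher.

```bash
cat >> h.py <<'E'
YAW=np.radians(-4.34); c,s=np.cos(YAW),np.sin(YAW); RF=np.array([[c,-s],[s,c]]); O=np.array([579.7,-113.8])
def W(x,y,z): return np.r_[O+RF@[x,y],z]
def toF(p): return RF.T@(np.asarray(p)[:2]-O)
def force(): return RF.T@ctrl.get_state()["contact_force"][:2]
def push(x,y,z,axis,end,limit,step=2.,v=25):
    """advance along fixture axis until reaction rises by limit"""
    p=[x,y]; f0=force()[axis]; log=[]
    while p[axis]<end:
        p[axis]+=step; ctrl.line_to(W(*p,z),v=v); d=abs(force()[axis]-f0); log.append((round(p[axis],1),round(float(d),1)))
        if d>limit: break
    print(log, ctrl.get_state()["clock"]); return p
E
python3 - <<'E'
from h import *
for k in(0,np.pi):
    for a,p in((YAW+np.pi/2,W(-85,19,200)),(YAW+np.pi/2,W(9,19,78)),(YAW,W(70,-145,95)),(YAW,W(70,-60,95))):
        q=ctrl.solve_ik(p,down(a+k)); print(k,None if q is None else np.round(q,2))
print(np.round(ctrl.get_state()["eef_rot"],2))
E
```

```text
0 [ 0.13  0.5  -0.1   2.19  0.11  0.46  1.45]
0 [ 0.16  0.77 -0.15  2.03  0.29  0.36  1.28]
0 [ 0.23  0.81  0.12  1.82 -0.18  0.53  0.39]
0 [ 0.09  0.8   0.15  1.87 -0.22  0.49  0.32]
3.141592653589793 [-0.31  0.56  0.55  2.22 -0.6   0.51 -0.94]
3.141592653589793 [-0.19  0.81  0.4   2.05 -0.76  0.42 -0.84]
3.141592653589793 [-0.11  0.95  0.73  1.84 -0.93  0.74 -2.07]
3.141592653589793 [-0.24  0.93  0.73  1.89 -0.96  0.71 -2.15]
[[-0.9   0.43  0.  ]
 [ 0.43  0.9  -0.  ]
 [-0.   -0.   -1.  ]]
```

```bash
python3 - <<'E'
from h import *
A=down(YAW+np.pi/2)
ctrl.move_pose(W(-85,19,220),A)
ctrl.line_to(W(-85,19,78),v=150)
print(ctrl.get_state()["clock"],force())
f0=force()
ctrl.line_to(W(-50,19,78),v=40); print(force()-f0)
ctrl.line_to(W(-4,19,78),v=35); print(force()-f0,ctrl.get_state()["clock"])
p=push(-4,19,78,0,16,12)
f=ctrl.grab_frame("top"); 
cv2.imwrite("pics/b.png",cv2.resize(f["img"][100:240,280:450],None,fx=4,fy=4,interpolation=cv2.INTER_CUBIC))
print(force()-f0, toF(ctrl.get_state()["ee_pos"]))
E
```

```text
4.225 [ 0.27091679 -0.11217631]
[-2.09155048  0.61373066]
[-2.8237254  -0.13991637] 6.7167
[(-2.0, 0.3), (0.0, 0.2), (2.0, 0.3), (4.0, 0.4), (6.0, 0.3), (8.0, 0.2), (10.0, 1.0), (12.0, 5.4), (14.0, 10.7), (16.0, 16.0)] 9.2167
[-18.65046114   2.0538524 ] [10.80952244 18.9332506 ]
```

View pics/b.png

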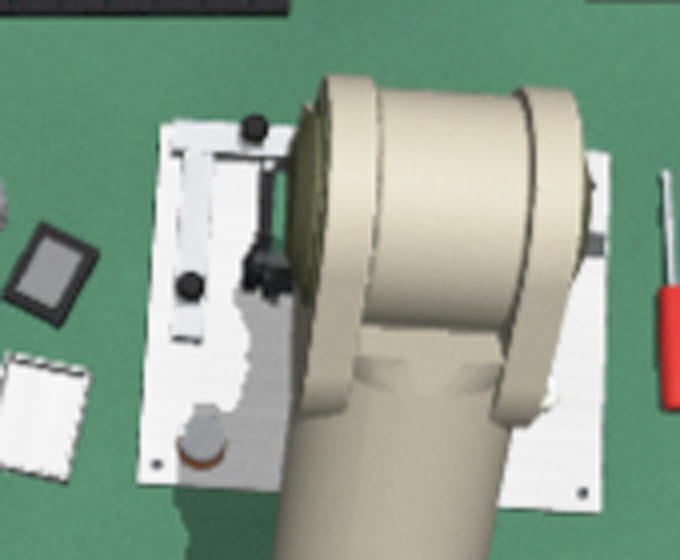

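The carrier's left edge runs up to the stop and the reaction has climbed to about 18 N, so it is seated. The arm hides the rest. I'll back off, go to the jaw and look.

```bash
python3 - <<'E'
from h import *
ctrl.line_to(W(-25,19,78),v=100); ctrl.line_to(W(-40,10,200),v=200)
ctrl.move_pose(W(60,-170,240),down(YAW)); ctrl.set_gripper(0)
print(ctrl.get_state()["clock"])
for n,fi in(("wrist",True),("scene",False)):
    f=ctrl.grab_frame(n)
    if fi: cv2.imwrite("pics/w1.png",f["img"])
    else: cv2.imwrite("pics/s1.png",cv2.resize(f["img"][160:280,130:340],None,fx=3.5,fy=3.5))
    for m,lo,hi in(("carrier",28,37),("jaw",42,50)):
        for d in ctrl.masks_of(f,m)[:3]:
            P,u,v=pts(f,d["pixels"],fi); Q=P[(P[:,2]>lo)&(P[:,2]<hi)]
            if len(Q)>10: c,s,a=rect(Q); print(n,m,round(d["p"],2),np.round(d["position"]),len(Q),toF(c),np.round(s),a)
E
```

```text
12.2333
wrist carrier 0.69 [332.  27.] 5985 [ 71.40930531 -23.56886206] [57. 99.] 86.36024475097656
wrist carrier 0.33 [195. 165.] 99 [ -49.25808849 -147.25441656] [11. 30.] 14.716011047363281
wrist jaw 0.83 [332. 105.] 3664 [ 71.11437199 -98.09250243] [39. 70.] 85.39129638671875
scene carrier 0.8 [235. 230.] 1073 [68.50620668 18.31417188] [130.  93.] 85.78608703613281
scene jaw 0.64 [191. 222.] 279 [ 72.38697466 -94.20538917] [42. 69.] 85.8741683959961
```

View pics/w1.png

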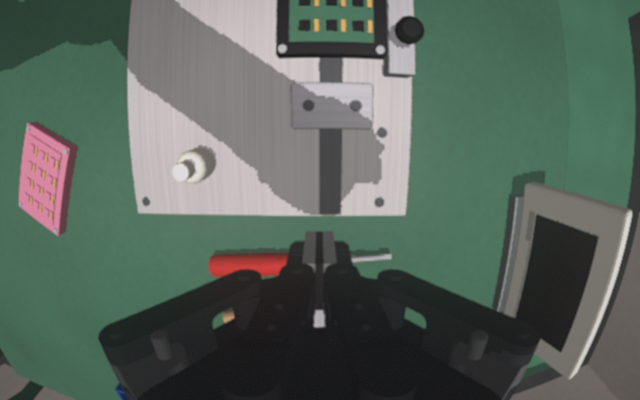

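View pics/s1.png

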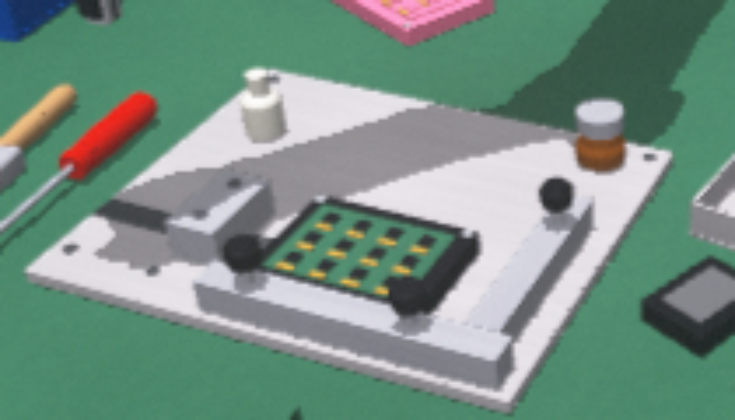

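Both pictures show the carrier parallel to and against the stop, at fixture x≈70 and y≈18, with its yaw equal to the fixture's. The jaw is clear, with its back face at about y −116 (wrist pixel 332,105). Nothing else has moved. Next I push the jaw.

```bash
python3 - <<'E'
from h import *
ctrl.line_to(W(70,-150,200),v=200); ctrl.line_to(W(70,-150,95),v=150)
f0=force(); print(ctrl.get_state()["clock"])
for y in(-120,-100,-85,-74): ctrl.line_to(W(70,y,95),v=35); print(y,np.round(force()-f0,1))
p=push(70,-74,95,1,-48,18)
print(np.round(force()-f0,1),toF(ctrl.get_state()["ee_pos"]))
E
```

```text
13.7583
-120 [-0.6 -0.5]
-100 [-0.1  0.2]
-85 [-0.5 -4.7]
-74 [ 0. -3.]
[(-72.0, 2.0), (-70.0, 2.3), (-68.0, 1.7), (-66.0, 1.4), (-64.0, 2.2), (-62.0, 1.7), (-60.0, 4.5), (-58.0, 10.6), (-56.0, 14.5), (-54.0, 20.3)] 19.0333
[  0.6 -23.3] [ 69.78907592 -60.87319587]
```

```bash
python3 - <<'E'
from h import *
ctrl.line_to(W(70,-110,95),v=100); ctrl.line_to(W(70,-130,150),v=200); ctrl.move_pose(W(0,-120,300),down(YAW))
print(ctrl.get_state()["clock"])
for n,fi in(("wrist",True),("scene",False)):
    f=ctrl.grab_frame(n)
    if fi: cv2.imwrite("pics/w2.png",f["img"])
    else: cv2.imwrite("pics/s2.png",cv2.resize(f["img"][160:280,130:340],None,fx=3.5,fy=3.5))
    for m,lo,hi in(("carrier",28,37),("jaw",42,50)):
        for d in ctrl.masks_of(f,m)[:3]:
            P,u,v=pts(f,d["pixels"],fi); Q=P[(P[:,2]>lo)&(P[:,2]<hi)]
            if len(Q)>10: c,s,a=rect(Q); print(n,m,round(d["p"],2),np.round(d["position"]),len(Q),toF(c),np.round(s),a)
E
```

```text
20.8833
wrist jaw 0.58 [383.  97.] 2330 [ 70.44866302 -33.43045634] [40. 71.] 87.8960952758789
scene jaw 0.8 [215. 227.] 291 [ 72.00325643 -28.33182295] [41. 71.] 86.7946548461914
```

View pics/w2.png

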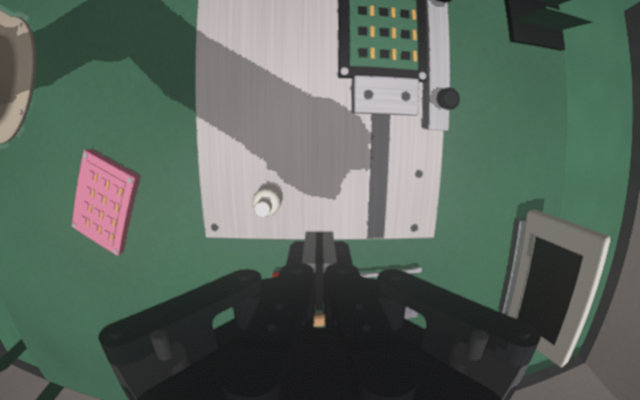

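View pics/s2.png

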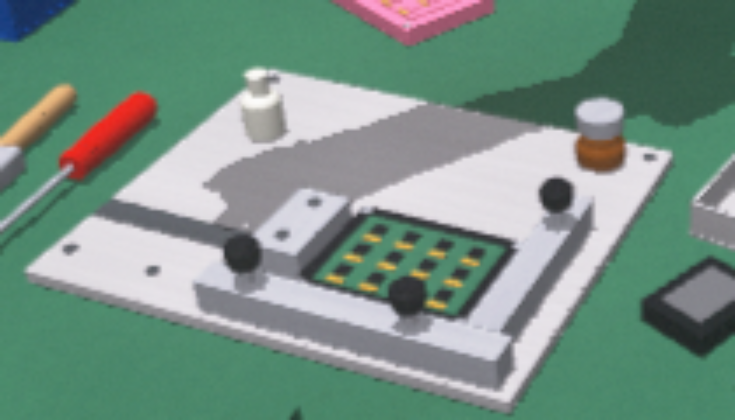

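The jaw now stands against the carrier and the carrier against the fence, with the bystanders unmoved. The carrier/stop contact (wrist ~(428,50)) needs a closer look from directly above.

```bash
python3 - <<'E'
from h import *
ctrl.move_pose(W(85,-20,330),down(YAW)); print(ctrl.get_state()["clock"])
f=ctrl.grab_frame("wrist"); cv2.imwrite("pics/w3.png",cv2.resize(f["img"][0:260,200:520],None,fx=2.3,fy=2.3))
P,u,v=pts(f,None,True); F=np.column_stack([(P[:,:2]-O)@RF,P[:,2]])
g=f["img"][v,u].astype(int).sum(1)
def prof(sel,ax):  # height & brightness profile
    q=F[sel]; b=g[sel]; r=np.round(q[:,ax]).astype(int)
    return [(k,round(float(np.median(q[r==k,2]))),int(np.median(b[r==k]))) for k in np.unique(r)]
for y in(5,50,80,105): print("x@y",y,prof((abs(F[:,1]-y)<6)&(F[:,0]>110)&(F[:,0]<128),0))
for x in(30,70,100): print("y@x",x,prof((abs(F[:,0]-x)<6)&(F[:,1]>112)&(F[:,1]<126),1)); print("  jaw",prof((abs(F[:,0]-x)<6)&(F[:,1]>-20)&(F[:,1]<-3),1))
E
```

```text
21.7833
x@y 5 [(np.int64(110), 30, 167), (np.int64(111), 31, 157), (np.int64(112), 32, 157), (np.int64(113), 30, 157), (np.int64(114), 31, 158), (np.int64(115), 31, 158), (np.int64(116), 30, 158), (np.int64(117), 31, 157), (np.int64(118), 29, 156), (np.int64(119), 31, 158), (np.int64(120), 30, 181), (np.int64(121), 31, 252), (np.int64(122), 37, 333), (np.int64(123), 38, 383), (np.int64(124), 39, 393), (np.int64(125), 39, 392), (np.int64(126), 38, 393), (np.int64(127), 38, 391), (np.int64(128), 38, 390)]
x@y 50 [(np.int64(111), 30, 150), (np.int64(112), 30, 149), (np.int64(113), 30, 151), (np.int64(114), 31, 151), (np.int64(115), 30, 150), (np.int64(116), 30, 151), (np.int64(117), 30, 151), (np.int64(118), 30, 151), (np.int64(119), 30, 155), (np.int64(120), 30, 218), (np.int64(121), 37, 289), (np.int64(122), 38, 376), (np.int64(123), 39, 458), (np.int64(124), 38, 458), (np.int64(125), 39, 571), (np.int64(126), 38, 508), (np.int64(127), 39, 579), (np.int64(128), 38, 566)]
x@y 80 [(np.int64(111), 30, 188), (np.int64(112), 30, 178), (np.int64(113), 30, 179), (np.int64(114), 31, 181), (np
[... 2745 characters left out ...]
118), 38, 529), (np.int64(119), 38, 564), (np.int64(120), 38, 592), (np.int64(121), 38, 597), (np.int64(122), 38, 594), (np.int64(123), 38, 597), (np.int64(124), 38, 599), (np.int64(125), 38, 600), (np.int64(126), 38, 596)]
  jaw [(np.int64(-20), 47, 405), (np.int64(-19), 46, 405), (np.int64(-18), 47, 407), (np.int64(-17), 47, 406), (np.int64(-16), 46, 404), (np.int64(-15), 279, 168), (np.int64(-14), 284, 162), (np.int64(-13), 44, 222), (np.int64(-12), 169, 151), (np.int64(-11), 310, 126), (np.int64(-10), 310, 131), (np.int64(-9), 308, 135), (np.int64(-8), 303, 153), (np.int64(-7), 30, 157), (np.int64(-6), 331, 117), (np.int64(-5), 336, 102), (np.int64(-4), 337, 99), (np.int64(-3), 342, 93)]
```

View pics/w3.png

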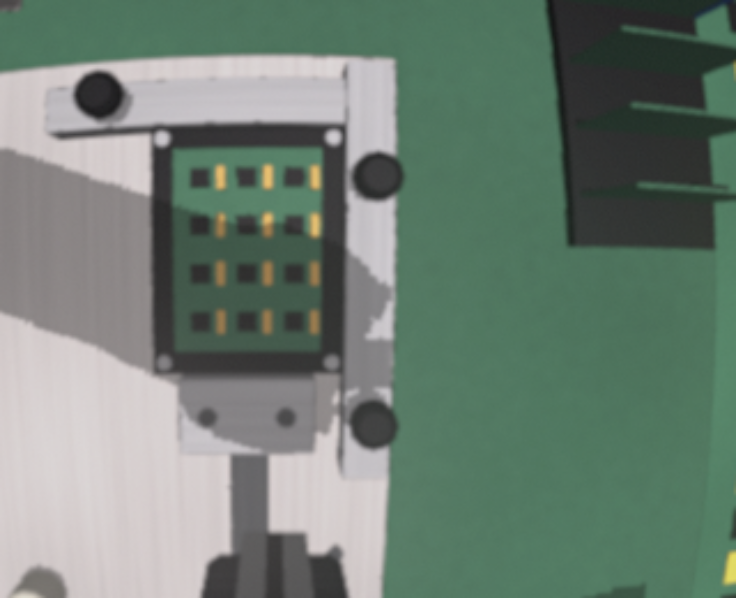

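This view shows the carrier tight in the corner. Height goes straight from 30 to 38 mm at both stop (x≈120–121) and fence (y≈117–118), with no gap down to the plate. The edges are parallel and the jaw touches the carrier at pixel (250,375). Handing in with the arm clear.

```bash
python3 -c "
from station import ctrl
print(ctrl.close_job(), ctrl.get_state()['clock'])"
```

```text
the job is handed in; nothing more can be done
the job is handed in; nothing more can be done
```

The job is handed in: the carrier sits squared in the corner of stop and fence with the jaw against it, no gap visible in the last picture, and the arm clear after about 22 of the 64 s.

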